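# Seat the flat stake and hold the spring probe on its marked spot

## Robot

A 6-joint arm with a two-finger parallel gripper is mounted at the origin on a cart in front of the work surface, level with it; the furniture and walls round the work are solid. World frame = base frame: x ahead of the robot, y to its left, z up, the work surface at z = 0. Lengths are in m, angles in rad, forces in N, time in s.
With the tool pointing down it reaches from about 0.375 to 0.975 m from the base axis. Payload 3.8 kg.
Tool frame: the origin (TCP) lies midway between the tips of the shut fingers; the grasp point (between the pads) lies 19 mm behind it; z points along the fingers, y is the line along which they close (so a half turn about z gives the same grasp; the last joint's range is limited). The gripper opens to 85 mm and grips with 20 to 120 N. Pads are 22 mm wide; open, the fingers measure 114 mm over their backs; the gripper's body (76 mm by 85 mm) begins 54 mm behind the grasp point. The pads swing forward as they close: fully open they stand 13 mm farther back than shut.
Start: joints at [-1.229, 0.264, 1.604, -0, 1.274, -0.037], TCP at [0.25, -0.627, 0.231] pointing down, gripper open.
Joint ranges: [-2.63, 2.63], [-0.94, 2.18], [0.31, 2.57], [-1.31, 4.45], [0, 2.66], [-2.55, 2.55]. Speed limits (rad/s): [2.57, 2.57, 3.14, 3.14, 3.14, 3.14].

## Interface

Orientations are given as a rotation vector (axis times angle).
In Python, from workcell import bot gives the robot as it stands.
- The arm moves only by the tool jog_arm, never from a script. Its argument "motion" is a list of rows, each a list of 5 numbers: the opening, from -1 (shut) to 1 (fully open), then the shift along the tool's x, y, z in mm, then the turn about the tool's z in degrees. In form: [[claw, x, y, z, twist], ...]. A call has 1 to 10 rows; each row shifts and turns the commanded pose from where the row before left it, along the tool's axes as they then stand; what a row does not reach is not made up. A row lasts 1/12 s, in which the tool goes at most 41.7 mm and 7.16 degrees, less where a joint would pass 70% of its speed; a pose out of reach is approached as far as the arm can. A call with a gripper value outside its range is refused whole. The fingers move at their own pace and stop on an object; "force" is the grip in N (left out, the last holds). Time passes only in rows, so rows that do not move let the fingers close. It gives the time, the measured TCP pose, the force, the opening and the grip force at its end, in the units of the state.
- bot.read_state(): the state, without advancing time (a new reading comes with each control period).
- bot.read_camera(name): name is "side" or "top"; returns (picture, depth): 420x560x3 uint8, red, green, blue; 420x560 float32, m along the optical axis (not along the pixel's ray), 0 where there is no reading.
- bot.get_calibration(name): a dict with "vfov" (degrees; the focal length in pixels is half the picture's height over the tangent of half this angle, whatever the lens; pixels are square), "cx", "cy" (the principal point, pixels), "rvec" (rotation vector, rad) and "tvec" (3), from world to camera coordinates, as OpenCV has them. Camera axes: x right, y down, z forward; pixel columns grow to the right and rows downward; lengths in m; the calibration is good to about 2 mm. A picture is of the moment at which its call begins. get_calibration takes no time and is no camera call.
- bot.finish_job(): hands the job in; it is judged then, once.
The state is a dict: "time": time; "q": joint angles; "joint_vel": joint speeds; "joint_torque": joint torques, N m; "tool_pos": TCP position; "tcp_rot": TCP orientation; "wrist_force": force on the tool from outside, world axes, zero at the start; "torque": the same for the moment, N m; "width": opening from 0.0 (shut) to 1.0 (fully open); "grip_force": force on a finger pad.
Only numpy, scipy, OpenCV 4.12 (cv2) and the standard library are available. Lean on these libraries where they do the work, as an engineer would, in place of code of your own. Each camera call takes 0.05 s, during which the arm holds its last target. There are 200 camera calls.

## Task

Take the flat-topped steel stake out of the wooden rack and slide its flat tang fully down into the slot of the steel bench holder, and let go of it. Then take the spring-loaded probe from its stand and hold it upright with its tip inside the ring marked on the stake's top, pressing lightly so that the plunger is about half way in, never to its stop. Finish while still holding the probe there, with everything else left where it is.

Things in the scene. Friction and masses are not known exactly. Their poses are not given: they have to be found in the camera images.
- flat_stake: The T-shaped steel stake to use, 0.3 kg. Origin: centre of the head's underside (shoulder). Head: block 30 (x) x 56 (y) x 20 mm high, flat top with a black ring near its +y end; grip it across the 30 mm. Below, a flat tang 8 (x) x 40 (y) x 38 mm deep, last 8 mm only 6 thick. Starts upright in either slot of the rack, shoulder on the rack's top.
- spot (a point): The centre of the 15 mm black ring marked on the flat stake's top face: 14 mm from the stake's axis towards its +y end, 20 mm above the shoulder. Its axes are those of the stake.
- domed_stake: The other stake, to be left alone: the same tang, but a round 38 mm head with domed top, 24 mm high. In the other slot of the rack. Origin: centre of the head's underside.
- rack: Fixed wooden rack, 64 (x) x 176 (y) x 50 mm high, origin at the centre of its underside. Two slots 12 (x) x 44 (y) mm, 46 mm deep, at y = -42 and +42 mm, one behind the other along y.
- holder: Fixed steel bench holder: a block 70 (x) x 90 (y) mm on a foot 90 x 130 x 8 mm; the block's top is 52 mm above the origin, which is the centre of the foot's underside. One slot in the top.
- holder_slot (a point): Centre of the mouth of the holder's slot, on the block's top face. Slot 12 (its x) x 46 (its y) mm, 41 mm deep, mouth chamfered 3 mm. The stake's tang goes in with its y along the slot's y, either way round; fully in, the stake's shoulder rests on the block's top.
- stand: Fixed probe stand: 90 x 90 mm foot, four thin posts, and a 70 x 70 x 12 mm plate whose top is 90 mm above the origin (centre of the foot's underside), with a 22 mm hole in its centre in which the probe's nose hangs.
- probe: Spring probe, 0.13 kg, upright in the stand, tip down. Origin: on its axis at the underside of its 36 mm collar, which rests on the stand's plate; z up the probe. Collar z 0 to 8 mm; black square grip 24 x 24 mm (faces square to its x, y) z 8 to 80; cap to 86; below, an 18 mm nose to z -46, then the 6 mm plunger, its round tip at z -66 when free.
- probe_tip (a point): The rounded tip of the probe's plunger, on the probe's axis, 66 mm below the probe's origin when the plunger is free; it comes nearer to the origin as the plunger is pressed in.
- plunger (a joint): How far the plunger is pressed into the probe's nose, in m: 0 free, 0.014 at its stop. Spring: 1.2 N at the start, plus 0.3 N per mm. A black band on the plunger reaches the nose's mouth at 7 mm. Pressing the probe down 1 mm moves it 1 mm.
- tape: Bystander: a roll of masking tape, 96 mm across, 25 mm high, lying behind the rack and holder. Origin: centre of underside.
- cutters: Bystander: red-handled cutters, 68 x 139 x 11 mm, lying behind the rack. Origin: centre of underside.
- tin: Bystander: a round dark red tin, 62 mm across, 26 mm high, at the left, beyond the probe stand. Origin: centre of underside.
Mind the look-alikes: they are no part of the job. What is shaped like the flat_stake but green, orange or turquoise is not meant.

How it is judged:
On the way, in this order (a step that is already met when the one before it is completed fails the run):
1. the flat stake is fully in the holder's slot and released (horizontal distance between flat_stake and holder_slot below 0.005 m and z of flat_stake in the frame of holder_slot below 0.003 m and angle between the y axis of flat_stake and the y axis of holder, either way round below 0.15 rad and contact force between the fingers and flat_stake below 0.2 N), for 0.2 s.
2. the probe has been lifted clear of its stand (distance of probe from where it was at the start of the episode above 0.03 m and contact force between probe and stand below 0.1 N and contact force between the fingers and probe above 1 N), for 0.1 s.
At the end, for the whole second after the job is handed in: Stake in the slot: shoulder within 3 mm of the block's top, 5 mm of slot centre, 0.15 rad of its direction, not touched by robot; probe held still by fingers alone within 0.12 rad of upright, tip on the stake within 6.5 mm of ring centre, plunger 3.5 to 10.5 mm in, under 8 N (all of step 1 and angle between flat_stake's own z axis and vertical below 0.08 rad and contact force between the arm and flat_stake below 0.2 N and horizontal distance between probe_tip and spot below 0.0065 m and z of probe_tip in the frame of spot between -0.003 and 0.003 m and angle between probe's own z axis and vertical below 0.12 rad and height (world z) of probe above 0.1 m and value of joint plunger between 0.0035 and 0.0105 m and contact force between probe and flat_stake between 0.8 and 8 N and contact force between the fingers and probe above 1 N and contact force between probe and stand below 0.1 N and contact force between probe and holder below 0.1 N and linear speed of each of probe, flat_stake below 0.02 m/s); the arm keeps its last pose, push and grip.
It fails at once if the plunger is driven to its stop (value of joint plunger above 0.0134 m).
It fails at once if the domed stake is disturbed (distance of domed_stake from where it was at the start of the episode above 0.012 m).
It fails at once if a bystander is pushed away (distance of any of tape, cutters, tin from where it was at the start of the episode above 0.02 m).
It also fails if it takes over 56 s, if anything falls off the work surface, if the arm or the gripper's body presses on something with over 40 N, if the wrist force passes 120 N, or if a joint passes its speed limit or range.

## Working session

There is one attempt and no reset: what is moved stays moved. The work goes in short steps, Python scripts to look and compute and a tool call to move; the robot and the scene stay as the last step left them, time stands still between calls to the robot, and variables do not carry over. Pictures are saved under pics/ and viewed, at most 10 in all, crops included, and the job is handed in when it is done.

Besides the shell and the picture viewer there is one more tool, called as name(argument=value, ...) on one line, values as JSON. jog_arm: Moves the arm, as the interface text tells. Its arguments: {"type":"object","properties":{"motion":{"type":"array"},"force":{"type":"number"}},"required":["motion"]}

```bash
mkdir -p pics; cat > h.py <<'E'
import numpy as np, cv2
from workcell import bot
def cam(n):
    c=bot.get_calibration(n); R=cv2.Rodrigues(np.array(c['rvec'],float))[0]; t=np.array(c['tvec'],float).ravel()
    f=210/np.tan(np.radians(c['vfov'])/2); return R,t,f,c['cx'],c['cy']
def shot(n,name):
    im,d=bot.read_camera(n); cv2.imwrite(f'pics/{name}.png',im[:,:,::-1]); np.savez(f'pics/{name}.npz',im=im,d=d); return im,d
def onz(n,uv,z):
    R,t,f,cx,cy=cam(n); uv=np.atleast_2d(np.array(uv,float)); r=np.c_[(uv[:,0]-cx)/f,(uv[:,1]-cy)/f,np.ones(len(uv))]@R
    c=-R.T@t; return c+r*((z-c[2])/r[:,2])[:,None]
def cloud(n,d):
    R,t,f,cx,cy=cam(n); v,u=np.mgrid[:d.shape[0],:d.shape[1]]
    p=np.stack([(u-cx)/f*d,(v-cy)/f*d,d],-1); return (p-t)@R
def proj(n,P):
    R,t,f,cx,cy=cam(n); p=np.atleast_2d(P)@R.T+t; return p[:,:2]/p[:,2:]*f+[cx,cy]
E
python3 - <<'E'
from h import *
for n in('top','side'):
    im,d=shot(n,n+'0'); R,t,f,cx,cy=cam(n); print(n,-R.T@t,R[2],f,cx,cy,bot.get_calibration(n).keys())
a=cv2.imread('pics/top0.png');b=cv2.imread('pics/side0.png')
print(bot.read_state())
E
```

```text
top [0.45106818 0.0228622  1.27246684] [ 0.08568578  0.02723266 -0.99594996] 470.2758297920315 279.43043162868145 204.82946882330245 dict_keys(['vfov', 'cx', 'cy', 'rvec', 'tvec'])
side [ 0.32144416 -1.11402206  0.73317155] [ 0.16131166  0.86028611 -0.48361799] 490.12093168204433 275.7086451885381 206.69780535244513 dict_keys(['vfov', 'cx', 'cy', 'rvec', 'tvec'])
{'time': 0.1, 'q': array([-1.22891197e+00,  2.64694379e-01,  1.60525061e+00,  1.78796208e-05,
        1.27368879e+00, -3.68903752e-02]), 'joint_vel': array([-0.00043529, -0.00108719, -0.00185889,  0.00112339,  0.00057137,
       -0.00074303]), 'joint_torque': array([ 1.06956653e-03, -5.16707540e+01, -3.68590200e+01, -6.50418770e-05,
        6.29025250e-03,  6.86671626e-06]), 'tool_pos': array([ 0.24939086, -0.626527  ,  0.23006824]), 'tcp_rot': array([-3.08343780e+00, -5.91039206e-01,  4.60211070e-04]), 'wrist_force': array([-0.50011219,  0.13545655, -0.05244398]), 'torque': array([-0.02905119, -0.05413712, -0.01760801]), 'grip_force': 0.0, 'width': 1.0033743336830645}
```

View pics/top0.png

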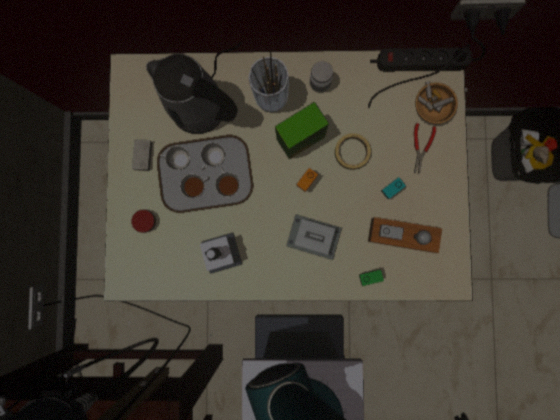

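View pics/side0.png

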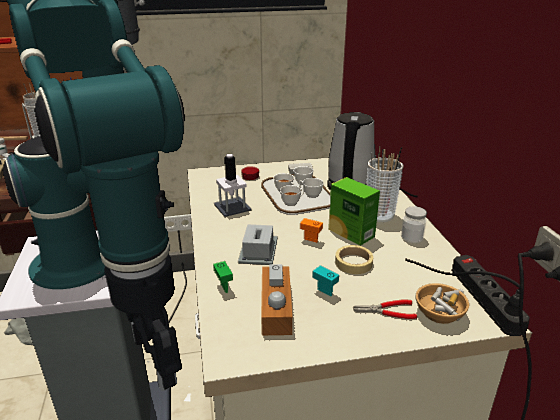

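The top view shows the flat steel stake in the rack at (392,231) and the domed one at (423,238). The holder is at (315,236), with its slot at (314,237), and the probe and stand are at (220,252). Things that could be taken for the flat stake are green (372,277), orange (308,180), turquoise (393,188) and the domed stake (423,238). I choose the grey one at (392,231).

```bash
python3 - <<'E'
from h import *
z=np.load('pics/top0.npz'); im,d=z['im'],z['d']; P=cloud('top',d)
def box(name,win,z0,z1,plane):
    u0,u1,v0,v1=win; m=np.zeros(d.shape,np.uint8); s=(slice(v0,v1),slice(u0,u1))
    m[s]=((P[s][...,2]>z0)&(P[s][...,2]<z1))
    n,l,st,_=cv2.connectedComponentsWithStats(m)
    for k in range(1,n):
        if st[k,4]<30: continue
        vv,uu=np.where(l==k); W=onz('top',np.c_[uu,vv],plane)[:,:2]
        r=cv2.minAreaRect((W*1000).astype(np.float32)); zz=P[vv,uu,2]
        print(name,st[k,4],'rect c',np.round(r[0],1),'size',np.round(r[1],1),'ang',round(r[2],1),'mean',W.mean(0).round(4),'zmed',np.median(zz).round(4))
box('flat',(375,406,215,247),.061,.08,.07)
box('dome',(407,440,220,255),.061,.09,.07)
box('rack',(360,450,205,260),.035,.059,.05)
box('holder',(280,350,205,265),.04,.06,.052)
box('plate',(190,255,225,280),.08,.1,.09)
box('cap',(190,255,225,280),.13,.2,.176)
# dark slot in holder
g=cv2.cvtColor(im,cv2.COLOR_RGB2GRAY)
a=cv2.resize(im[200:285,355:455],None,fx=5,fy=5,interpolation=cv2.INTER_CUBIC);b=cv2.resize(im[205:290,285:345],None,fx=5,fy=5,interpolation=cv2.INTER_CUBIC)
cv2.imwrite('pics/crop1.png',np.clip(np.hstack([a,b])[:,:,::-1].astype(float)*1.7,0,255).astype(np.uint8))
E
```

```text
flat 269 rect c [ 485.4 -227.2] size [57.7 30.1] ang 80.2 mean [ 0.4856 -0.2275] zmed 0.0703
dome 161 rect c [ 471.8 -309.7] size [35.6 33.6] ang 29.6 mean [ 0.4717 -0.3092] zmed 0.0692
rack 1301 rect c [ 478.3 -268.7] size [178.2  64.5] ang 80.2 mean [ 0.4774 -0.2708] zmed 0.0501
holder 862 rect c [474.9 -34. ] size [90. 70.] ang 73.3 mean [ 0.4748 -0.0341] zmed 0.0519
plate 625 rect c [433.  213.9] size [69.9 71.3] ang 16.0 mean [0.4333 0.2119] zmed 0.0902
cap 131 rect c [433.6 210.3] size [26.  28.3] ang 34.2 mean [0.4336 0.21  ] zmed 0.1709
```

View pics/crop1.png

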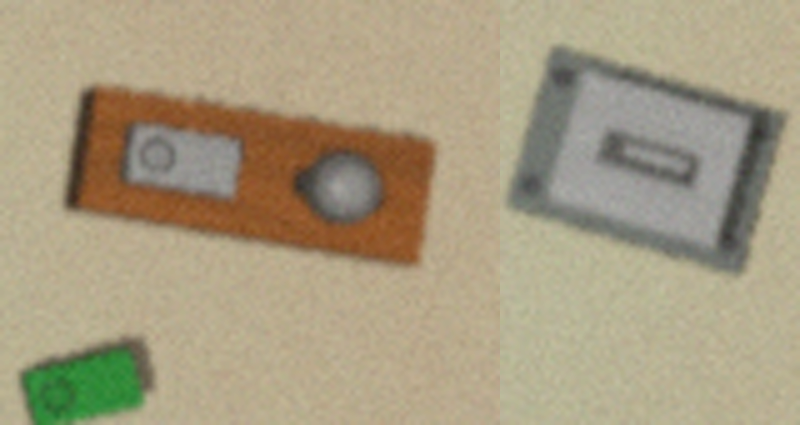

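The crop confirms the grey flat stake. Its ring is at the left (+y) end, and its position agrees with the rack slot geometry to under 1 mm. Next I locate the slot and start turning.

```bash
cat >> h.py <<'E'
def go(x,y,z,yaw=None):
    s=bot.read_state(); R=cv2.Rodrigues(np.array(s['tcp_rot'],float))[0]; p=np.array(s['tool_pos'])
    cur=np.degrees(np.arctan2(R[1,1],R[0,1]))
    tw=0 if yaw is None else -((yaw-cur+90)%180-90)
    print('t',round(s['time'],2),'tcp',p.round(4),'yawy',cur.round(2),'tilt',np.degrees(np.arccos(-R[2,2])).round(2),'F',np.round(s['wrist_force'],2),'w',round(s['width'],3),'g',round(s['grip_force'],1),'q',np.round(s['q'],2))
    print('move tool mm',(R.T@(np.array([x,y,z])-p)*1000).round(1),'twist',round(tw,2))
E
python3 - <<'E'
from h import *
z=np.load('pics/top0.npz'); im,d=z['im'],z['d']; g=cv2.cvtColor(im,cv2.COLOR_RGB2GRAY)
c=proj('top',[.4749,-.034,.052])[0]; print('block c px',c)
w=g[222:252,298:333].astype(int); print(np.median(w))
G=cv2.resize(g,None,fx=4,fy=4,interpolation=cv2.INTER_CUBIC)
m=np.zeros_like(G); s=(slice(904,992),slice(1212,1308)); m[s]=G[s]<np.median(w)*0.85
n,l,st,ct=cv2.connectedComponentsWithStats(m)
for k in range(1,n):
    if st[k,4]<100: continue
    vv,uu=np.where(l==k); W=onz('top',np.c_[(uu+.5)/4-.5,(vv+.5)/4-.5],.052)[:,:2]; r=cv2.minAreaRect((W*1000).astype(np.float32)); print(st[k],r)
go(.4854,-.2272,.15,-9.8)
E
```

```text
block c px [314.4205286 235.9039735]
91.0
[1218  924   82   47 1855] ((473.99737548828125, -33.780582427978516), (52.305381774902344, 19.16350746154785), 73.78719329833984)
t 0.1 tcp [ 0.2494 -0.6265  0.2301] yawy -68.3 tilt 0.12 F [-0.5   0.14 -0.05] w 1.003 g 0.0 q [-1.23  0.26  1.61  0.    1.27 -0.04]
move tool mm [ 366.9 -283.6   80.7] twist -58.5
```

jog_arm(motion=[[1,0,0,0,-6.5],[1,0,0,0,-6.5],[1,0,0,0,-6.5],[1,0,0,0,-6.5],[1,0,0,0,-6.5],[1,0,0,0,-6.5],[1,0,0,0,-6.5],[1,0,0,0,-6.5],[1,0,0,0,-6.5],[1,0,0,0,0]])

```text
time: 0.93
tool_pos: [0.2494, -0.6267, 0.2305]
tcp_rot: [-2.399, -2.026, -0.001]
wrist_force: [0.9, -1.0, -0.4]
width: 0.999
grip_force: 0.0
```

```bash
python3 -c "
from h import *
go(.4854,-.2272,.15,-9.8)"
```

```text
t 0.93 tcp [ 0.2494 -0.6267  0.2305] yawy -9.64 tilt 0.08 F [ 0.88 -1.04 -0.43] w 0.999 g 0.0 q [-1.23  0.26  1.6  -0.    1.27 -1.06]
move tool mm [433.3 165.8  80.9] twist 0.16
```

jog_arm(motion=[[1,31,12,0,0],[1,31,12,0,0],[1,31,12,0,0],[1,31,12,0,0],[1,31,12,0,0],[1,31,12,0,0],[1,31,12,0,0],[1,31,12,0,0],[1,31,12,0,0],[1,31,12,0,0]])

```text
time: 1.77
tool_pos: [0.421, -0.3405, 0.2311]
tcp_rot: [-2.407, -2.019, -0.0]
wrist_force: [-0.6, -1.0, 0.2]
width: 0.998
grip_force: 0.0
```

jog_arm(motion=[[1,31,12,10,0],[1,31,12,20,0],[1,31,12,20,0],[1,31,10,20,0],[1,0,0,0,0],[1,0,0,0,0]])

```text
time: 2.27
tool_pos: [0.4862, -0.2256, 0.1593]
tcp_rot: [-2.399, -2.022, 0.003]
wrist_force: [0.6, -0.6, -0.3]
width: 0.996
grip_force: 0.0
```

```bash
python3 - <<'E'
from h import *
go(.4854,-.2272,.053,-9.8)
im,d=shot('side','side1')
cv2.imwrite('pics/c2.png',cv2.resize(im[150:350,180:380,::-1],None,fx=3,fy=3))
E
```

```text
t 2.27 tcp [ 0.4862 -0.2256  0.1593] yawy -9.74 tilt 0.23 F [ 0.6  -0.59 -0.34] w 0.996 g 0.0 q [-0.48  0.06  1.98 -0.    1.11 -0.31]
move tool mm [-1.800e+00 -1.000e-01  1.063e+02] twist 0.06
```

View pics/c2.png

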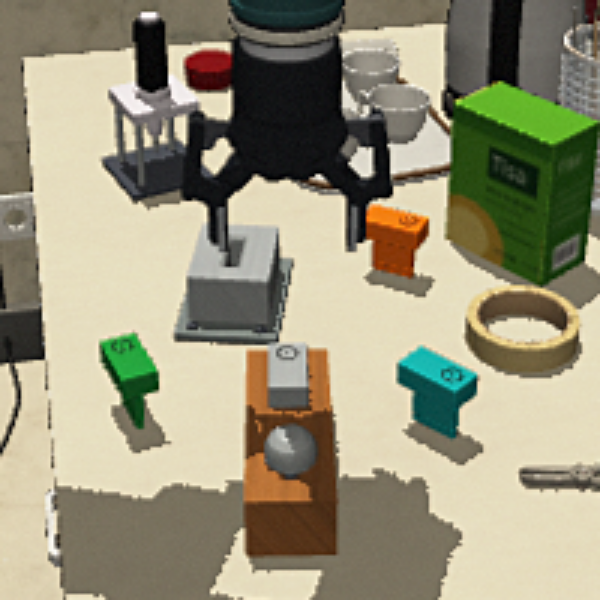

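The gripper straddles the stake, which is at crop pixel (288,375), so I descend and grip.

jog_arm(motion=[[1,-2,0,25,0],[1,0,0,25,0],[1,0,0,25,0],[1,0,0,20,0],[1,0,0,10,0],[1,0,0,0,0],[0,0,0,0,0],[-0.5,0,0,0,0],[-1,0,0,0,0],[-1,0,0,0,0]], force=50)

```text
time: 3.15
tool_pos: [0.4879, -0.2305, 0.058]
tcp_rot: [2.401, 2.021, 0.002]
wrist_force: [0.8, -0.4, -0.0]
width: 0.45
grip_force: 0.0
```

jog_arm(motion=[[-1,0,0,0,0],[-1,0,0,0,0],[-1,0,0,0,0],[-1,0,0,0,0],[-1,0,0,0,0]])

```text
time: 3.57
tool_pos: [0.4873, -0.2301, 0.0578]
tcp_rot: [2.402, 2.023, 0.0]
wrist_force: [-1.9, 0.3, 6.3]
width: 0.335
grip_force: 51.4
```

jog_arm(motion=[[-1,0,0,-8,0],[-1,0,0,-12,0],[-1,0,0,-15,0],[-1,0,0,-15,0],[-1,0,0,-15,0],[-1,0,0,-10,0],[-1,0,0,0,0],[-1,0,0,0,0]])

```text
time: 4.23
tool_pos: [0.4872, -0.2299, 0.1321]
tcp_rot: [2.402, 2.023, 0.001]
wrist_force: [0.5, 0.6, -3.0]
width: 0.332
grip_force: 50.5
```

```bash
python3 - <<'E'
from h import *
go(.4747,-.034,.13,-16.5)
im,d=shot('side','side2')
cv2.imwrite('pics/c3.png',cv2.resize(im[170:350,200:340,::-1],None,fx=3.3,fy=3.3))
E
```

```text
t 4.23 tcp [ 0.4872 -0.2299  0.1321] yawy -9.79 tilt 0.11 F [ 0.48  0.59 -2.97] w 0.332 g 50.5 q [-0.49  0.09  2.    0.    1.05 -0.32]
move tool mm [190.9 -45.6   2. ] twist 6.71
```

View pics/c3.png

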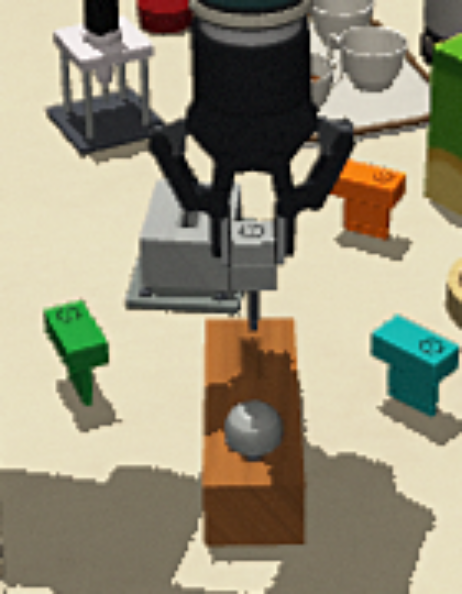

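The stake is held upright and clear of the rack. Only the tang shows below the head, at crop (252,300). Now I turn it to line up with the slot.

jog_arm(motion=[[-1,0,0,0,3.4],[-1,0,0,0,3.4],[-1,0,0,0,0]])

```text
time: 4.53
tool_pos: [0.4856, -0.2291, 0.1297]
tcp_rot: [-2.518, -1.874, 0.002]
wrist_force: [0.3, -0.7, -2.5]
width: 0.329
grip_force: 50.5
```

```bash
python3 -c "
from h import *
go(.474,-.0364,.13,-16.6)"
```

```text
t 4.53 tcp [ 0.4856 -0.2291  0.1297] yawy -16.68 tilt 0.16 F [ 0.3  -0.73 -2.53] w 0.329 g 50.5 q [-0.49  0.09  2.    0.    1.05 -0.2 ]
move tool mm [181.2 -66.5   0. ] twist -0.08
```

jog_arm(motion=[[-1,15,-5,0,0],[-1,25,-9,0,0],[-1,25,-9,0,0],[-1,30,-11,0,0],[-1,30,-11,0,0],[-1,25,-9,0,0],[-1,20,-8,0,0],[-1,11,-4.5,0,0],[-1,0,0,0,0],[-1,0,0,0,0]])

```text
time: 5.37
tool_pos: [0.4744, -0.0371, 0.1308]
tcp_rot: [-2.516, -1.881, 0.002]
wrist_force: [-0.6, -1.2, -2.8]
width: 0.334
grip_force: 50.5
```

```bash
python3 - <<'E'
from h import *
go(.474,-.0364,.13,-16.6)
im,d=shot('side','side3')
go(.474,-.0364,.13,-16.6)
cv2.imwrite('pics/c4.png',cv2.resize(im[170:280,200:320,::-1],None,fx=5,fy=5))
E
```

```text
t 5.37 tcp [ 0.4744 -0.0371  0.1308] yawy -16.45 tilt 0.06 F [-0.59 -1.21 -2.84] w 0.334 g 50.5 q [-0.13 -0.03  2.12 -0.    1.05  0.16]
move tool mm [ 0.6 -0.6  0.8] twist 0.15
t 5.42 tcp [ 0.4746 -0.0377  0.131 ] yawy -16.52 tilt 0.05 F [ 0.53 -0.19 -2.47] w 0.334 g 50.5 q [-0.13 -0.03  2.12 -0.    1.05  0.16]
move tool mm [ 1.1 -1.   1. ] twist 0.08
```

View pics/c4.png

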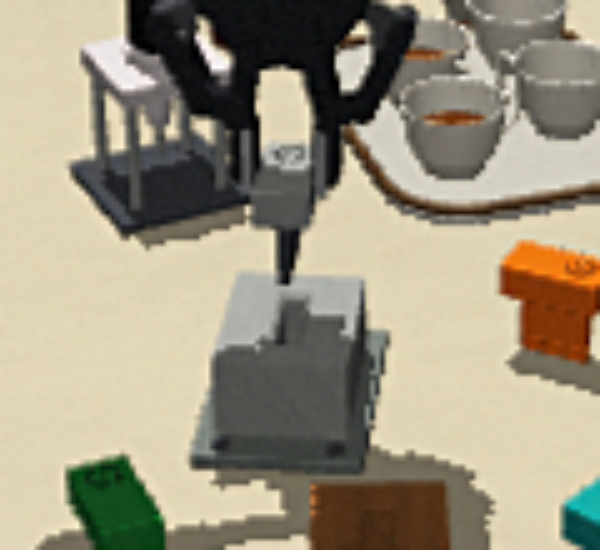

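The tang, at crop (287,255), is lined up over the slot at (290,310). I shift 1 mm and descend.

jog_arm(motion=[[-1,1,-1,10,0],[-1,0,0,10,0],[-1,0,0,8,0],[-1,0,0,6,0],[-1,0,0,4,0],[-1,0,0,4,0],[-1,0,0,3,0],[-1,0,0,0,0]])

```text
time: 6.08
tool_pos: [0.4736, -0.036, 0.0856]
tcp_rot: [-2.518, -1.877, 0.001]
wrist_force: [-0.9, 0.0, -3.1]
width: 0.331
grip_force: 50.5
```

```bash
python3 -c "
from h import *
go(.474,-.0364,.0598,-16.6)"
```

```text
t 6.08 tcp [ 0.4736 -0.036   0.0856] yawy -16.6 tilt 0.06 F [-0.89  0.   -3.12] w 0.331 g 50.5 q [-0.13  0.03  2.16  0.    0.95  0.16]
move tool mm [-0.3  0.5 25.8] twist -0.0
```

jog_arm(motion=[[-1,0,0,5,0],[-1,0,0,5,0],[-1,0,0,5,0],[-1,0,0,4,0],[-1,0,0,3,0],[-1,0,0,2,0],[-1,0,0,0,0],[-1,0,0,0,0]])

```text
time: 6.75
tool_pos: [0.4739, -0.036, 0.0622]
tcp_rot: [-2.519, -1.878, 0.0]
wrist_force: [0.4, -0.2, -2.6]
width: 0.339
grip_force: 50.5
```

jog_arm(motion=[[-1,0,0,1,0],[-1,0,0,1,0],[-1,0,0,1,0],[-1,0,0,0,0]])

```text
time: 7.08
tool_pos: [0.4743, -0.036, 0.0598]
tcp_rot: [2.519, 1.877, 0.0]
wrist_force: [-1.5, 0.4, 0.8]
width: 0.337
grip_force: 51.0
```

Contact is felt, so the shoulder is seating. I press 1 mm more, release and go up.

jog_arm(motion=[[-1,0,0,1,0],[-1,0,0,0,0],[0,0,0,0,0],[0.5,0,0,0,0],[1,0,0,0,0],[1,0,0,0,0],[1,0,0,0,0],[1,0,0,0,0],[1,0,0,0,0],[1,0,0,0,0]])

```text
time: 7.92
tool_pos: [0.474, -0.036, 0.0582]
tcp_rot: [-2.519, -1.877, 0.0]
wrist_force: [0.5, -0.9, -0.2]
width: 0.999
grip_force: 0.0
```

jog_arm(motion=[[1,0,0,-20,0],[1,0,0,-30,0],[1,0,0,-40,0],[1,0,0,-40,0],[1,0,0,-40,0],[1,0,0,-40,0],[1,0,0,-15,0],[1,0,0,0,0]])

```text
time: 8.58
tool_pos: [0.4771, -0.0364, 0.2895]
tcp_rot: [2.513, 1.873, 0.012]
wrist_force: [1.4, -0.3, 0.3]
width: 0.998
grip_force: 0.0
```

```bash
python3 - <<'E'
from h import *
z=np.load('pics/top0.npz'); im,d=z['im'],z['d']
# probe: plate centre/yaw known; cap blob at z .176
a=cv2.resize(im[225:285,190:255],None,fx=6,fy=6,interpolation=cv2.INTER_CUBIC)
im,d=shot('side','side4'); P=cloud('side',d)
m=(P[...,2]>.066)&(P[...,2]<.075)&(abs(P[...,0]-.475)<.05)&(abs(P[...,1]+.034)<.06)
vv,uu=np.where(m); W=onz('side',np.c_[uu,vv],.072)[:,:2]; print('stake top z',np.median(P[m][:,2]),cv2.minAreaRect((W*1000).astype(np.float32)),m.sum())
b=cv2.resize(im[140:260,200:320],None,fx=3,fy=3,interpolation=cv2.INTER_CUBIC)
cv2.imwrite('pics/c5.png',np.hstack([np.clip(a.astype(float)*1.7,0,255).astype(np.uint8),b])[:,:,::-1])
go(.4333,.2125,.25,16)
E
```

```text
stake top z 0.07189730460347742 ((473.92840576171875, -40.894737243652344), (64.51713562011719, 30.467105865478516), 73.03645324707031) 151
t 8.63 tcp [ 0.4756 -0.0362  0.2863] yawy -16.6 tilt 0.34 F [-0.73  0.05 -0.19] w 1.0 g 0.0 q [-0.13 -0.15  1.94  0.    1.35  0.16]
move tool mm [ 226.2 -111.8   35.8] twist -32.6
```

View pics/c5.png

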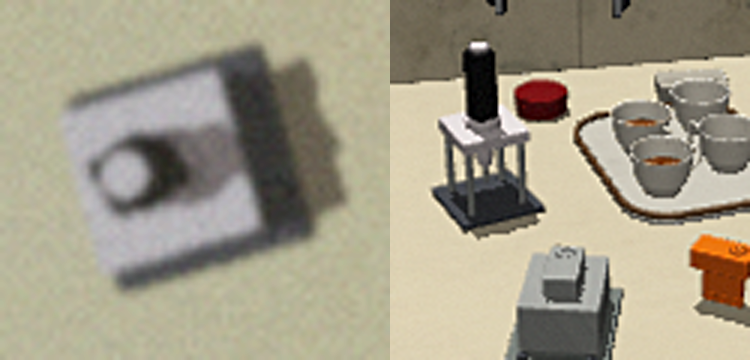

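The stake is seated: its top is at 0.0719 m, as it should be. The probe is upright in the stand, at crop (480,85). Next I find the yaw of its square grip from the side depth.

```bash
python3 - <<'E'
from h import *
z=np.load('pics/side4.npz'); d=z['d']; P=cloud('side',d)
m=(P[...,2]>.102)&(P[...,2]<.168)&(abs(P[...,0]-.433)<.04)&(abs(P[...,1]-.212)<.04)
Q=P[m]*1000; print(len(Q),Q.min(0),Q.max(0))
H=Q[:,:2]
for zz in range(100,170,12):
    k=(Q[:,2]>=zz)&(Q[:,2]<zz+12); 
    h=H[k]; o=np.argsort(h[:,0]); h=h[o]; print(zz,k.sum(),[tuple(x.mean(0).round(1)) for x in np.array_split(h,10)])
for n in('top0',):
    z=np.load(f'pics/{n}.npz'); d=z['d']; P=cloud('top',d); m=(P[...,2]>.164)&(P[...,2]<.182)&(abs(P[...,0]-.433)<.04)&(abs(P[...,1]-.212)<.04)
    vv,uu=np.where(m); W=onz('top',np.c_[uu,vv],.170)[:,:2]*1000; r=cv2.minAreaRect(W.astype(np.float32)); print(m.sum(),r,W.mean(0))
# spot
im,d=shot('top','top1'); P=cloud('top',d); m=(P[...,2]>.062)&(P[...,2]<.08)&(abs(P[...,0]-.475)<.05)&(abs(P[...,1]+.034)<.06)
vv,uu=np.where(m); W=onz('top',np.c_[uu,vv],.072)[:,:2]*1000; print('stake',m.sum(),cv2.minAreaRect(W.astype(np.float32)),W.mean(0)) if m.sum() else print('hidden')
E
```

```text
221 [416.77428379 191.86251074 102.50646052] [448.59116591 221.34688384 167.69580447]
100 29 [(np.float64(417.4), np.float64(215.1)), (np.float64(420.3), np.float64(215.0)), (np.float64(423.6), np.float64(208.1)), (np.float64(426.2), np.float64(204.4)), (np.float64(428.8), np.float64(201.0)), (np.float64(433.8), np.float64(201.9)), (np.float64(438.2), np.float64(204.7)), (np.float64(441.3), np.float64(206.5)), (np.float64(444.9), np.float64(211.6)), (np.float64(447.2), np.float64(214.4))]
112 46 [(np.float64(418.3), np.float64(212.0)), (np.float64(422.2), np.float64(210.4)), (np.float64(425.1), np.float64(207.8)), (np.float64(427.8), np.float64(201.7)), (np.float64(431.0), np.float64(198.1)), (np.float64(434.0), np.float64(199.0)), (np.float64(437.1), np.float64(205.6)), (np.float64(439.8), np.float64(204.1)), (np.float64(443.1), np.float64(206.3)), (np.float64(447.2), np.float64(210.1))]
124 39 [(np.float64(418.7), np.float64(215.3)), (np.float64(421.1), np.float64(209.4)), (np.float64(425.0), np.float64(204.3)), (np.float64(428.3), np.float64(200.8)), (np.float64(431.0), np.float64
[... 963 characters left out ...]
), np.float64(207.6)), (np.float64(445.8), np.float64(208.6))]
160 28 [(np.float64(417.9), np.float64(219.0)), (np.float64(420.1), np.float64(211.7)), (np.float64(422.8), np.float64(208.2)), (np.float64(426.4), np.float64(206.8)), (np.float64(430.5), np.float64(198.7)), (np.float64(434.6), np.float64(200.7)), (np.float64(438.7), np.float64(202.7)), (np.float64(442.1), np.float64(206.6)), (np.float64(444.9), np.float64(209.8)), (np.float64(446.5), np.float64(210.5))]
102 ((433.1179504394531, 213.8230438232422), (23.975749969482422, 23.957359313964844), 34.29945755004883) [433.15270125 213.76001779]
stake 1 ((466.74566650390625, -9.071785926818848), (0.0, 0.0), 0.0) [466.74565445  -9.07178575]
```

The grip square measures 24.0 x 24.0 mm at yaw 34.3°, centred at (0.4331, 0.2138), and the side-view faces agree. I turn to that yaw.

jog_arm(motion=[[1,0,0,0,-6.4],[1,0,0,0,-6.4],[1,0,0,0,-6.4],[1,0,0,0,-6.4],[1,0,0,0,-6.4],[1,0,0,0,-6.4],[1,0,0,0,-6.4],[1,0,0,0,-6.1],[1,0,0,0,0]])

```text
time: 9.43
tool_pos: [0.4725, -0.0358, 0.2802]
tcp_rot: [-1.462, -2.775, 0.003]
wrist_force: [0.8, 0.8, 0.4]
width: 0.998
grip_force: 0.0
```

```bash
python3 -c "
from h import *
go(.4331,.2138,.117,34.3)"
```

```text
t 9.43 tcp [ 0.4725 -0.0358  0.2802] yawy 34.45 tilt 0.3 F [0.77 0.79 0.4 ] w 0.998 g 0.0 q [-0.13 -0.15  1.95  0.    1.35 -0.73]
move tool mm [227.5 109.4 163.6] twist 0.15
```

jog_arm(motion=[[1,20,9,0,0],[1,30,15,0,0],[1,30,15,0,0],[1,30,15,0,0],[1,30,15,0,0],[1,30,15,0,0],[1,30,15,0,0],[1,27,10,0,0],[1,0,0,0,0],[1,0,0,0,0]])

```text
time: 10.27
tool_pos: [0.4348, 0.2138, 0.2813]
tcp_rot: [-1.465, -2.777, 0.005]
wrist_force: [0.7, -0.2, 0.9]
width: 1.002
grip_force: 0.0
```

```bash
python3 - <<'E'
from h import *
go(.4331,.2138,.117,34.3)
# stake from top, now clear
im,d=shot('top','top2'); P=cloud('top',d); m=(P[...,2]>.062)&(P[...,2]<.08)&(abs(P[...,0]-.475)<.05)&(abs(P[...,1]+.034)<.06)
vv,uu=np.where(m); W=onz('top',np.c_[uu,vv],.072)[:,:2]*1000; print('stake',m.sum(),cv2.minAreaRect(W.astype(np.float32)),W.mean(0)) if m.sum() else print('hidden')
go(.4331,.2138,.117,34.3)
cv2.imwrite('pics/c6.png',np.clip(cv2.resize(im[200:290,190:350,::-1],None,fx=5,fy=5,interpolation=cv2.INTER_CUBIC)*1.7,0,255).astype(np.uint8))
E
```

```text
t 10.27 tcp [0.4348 0.2138 0.2813] yawy 34.36 tilt 0.2 F [ 0.71 -0.21  0.91] w 1.002 g 0.0 q [ 0.41 -0.13  1.93 -0.    1.34 -0.19]
move tool mm [  0.9  -0.8 164.3] twist 0.06
stake 262 ((474.9040832519531, -34.551734924316406), (56.062034606933594, 29.959362030029297), 73.0129165649414) [474.75089293 -34.83284568]
t 10.32 tcp [0.4352 0.2128 0.2815] yawy 34.29 tilt 0.19 F [-0.29 -0.83  0.31] w 0.999 g 0.0 q [ 0.4  -0.13  1.93 -0.    1.34 -0.19]
move tool mm [  2.   -0.6 164.5] twist -0.01
```

View pics/c6.png

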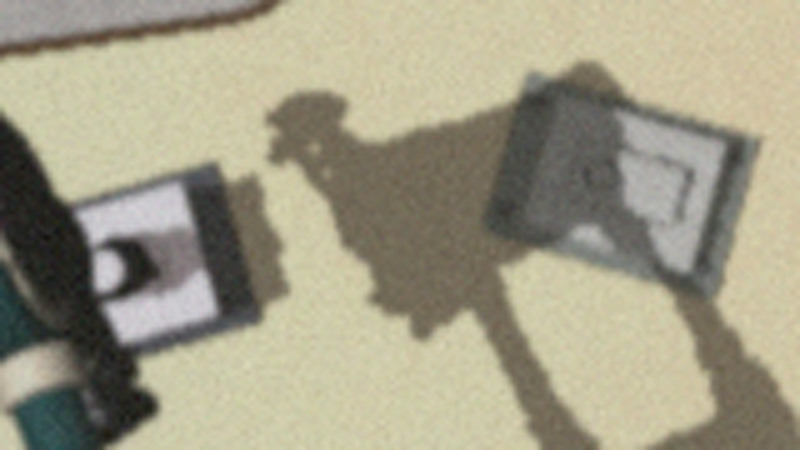

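The stake sits at (0.4749, -0.0346), yaw 73°, with its ring at the left end, crop (600,178). That puts the spot at about (0.479, -0.021). I descend onto the probe grip.

jog_arm(motion=[[1,1.5,-0.7,20,0],[1,0,0,30,0],[1,0,0,30,0],[1,0,0,30,0],[1,0,0,25,0],[1,0,0,15,0],[1,0,0,10,0],[1,0,0,4,0],[1,0,0,0,0],[1,0,0,0,0]])

```text
time: 11.15
tool_pos: [0.4355, 0.2136, 0.1201]
tcp_rot: [1.469, 2.776, 0.001]
wrist_force: [0.8, -0.8, 0.7]
width: 1.0
grip_force: 0.0
```

```bash
python3 - <<'E'
from h import *
go(.4331,.2138,.117,34.3)
print(onz('top',[[310,235.6]],.072))
E
```

```text
t 11.15 tcp [0.4355 0.2136 0.1201] yawy 34.24 tilt 0.07 F [ 0.8  -0.79  0.71] w 1.0 g 0.0 q [ 0.4   0.    2.12 -0.    1.02 -0.19]
move tool mm [ 1.5 -1.9  3.1] twist -0.06
[[ 0.47532569 -0.02184795  0.072     ]]
```

jog_arm(motion=[[1,1,-1.5,2,0],[1,0,0,0,0],[0,0,0,0,0],[-0.3,0,0,0,0],[-0.6,0,0,0,0],[-1,0,0,0,0],[-1,0,0,0,0],[-1,0,0,0,0],[-1,0,0,0,0],[-1,0,0,0,0]], force=50)

```text
time: 11.98
tool_pos: [0.433, 0.2139, 0.1175]
tcp_rot: [1.468, 2.778, 0.0]
wrist_force: [-0.0, 0.5, 1.2]
width: 0.274
grip_force: 50.2
```

jog_arm(motion=[[-1,0,0,0,0],[-1,0,0,0,0],[-1,0,0,0,0],[-1,0,0,0,0]])

```text
time: 12.32
tool_pos: [0.433, 0.2139, 0.1175]
tcp_rot: [1.468, 2.778, 0.001]
wrist_force: [-0.6, 0.3, 2.8]
width: 0.27
grip_force: 50.3
```

```bash
python3 - <<'E'
from h import *
go(.4331,.2138,.117,34.3)
E
```

```text
t 12.32 tcp [0.433  0.2139 0.1175] yawy 34.3 tilt 0.02 F [-0.62  0.31  2.81] w 0.27 g 50.3 q [ 0.41  0.    2.12  0.    1.02 -0.19]
move tool mm [-0.1 -0.   0.5] twist -0.0
```

jog_arm(motion=[[-1,0,0,-6,0],[-1,0,0,-12,0],[-1,0,0,-16,0],[-1,0,0,-18,0],[-1,0,0,-18,0],[-1,0,0,-15,0],[-1,0,0,-12,0],[-1,0,0,-8,0],[-1,0,0,0,0],[-1,0,0,0,0]])

```text
time: 13.15
tool_pos: [0.4329, 0.2138, 0.2225]
tcp_rot: [1.467, 2.777, 0.001]
wrist_force: [-0.6, -0.5, -1.9]
width: 0.276
grip_force: 50.3
```

```bash
python3 - <<'E'
from h import *
go(.479,-.0212,.195,34.3)
E
```

```text
t 13.15 tcp [0.4329 0.2138 0.2225] yawy 34.3 tilt 0.02 F [-0.62 -0.49 -1.94] w 0.276 g 50.3 q [ 0.41 -0.1   2.01 -0.    1.23 -0.19]
move tool mm [-220.1  -94.3   27.5] twist 0.0
```

jog_arm(motion=[[-1,-15,-6,0,0],[-1,-25,-11,0,0],[-1,-30,-13,0,0],[-1,-30,-13,0,0],[-1,-30,-13,0,0],[-1,-30,-13,0,0],[-1,-30,-13,0,0],[-1,-20,-8,0,0],[-1,-10,-4,0,0],[-1,0,0,0,0]])

```text
time: 13.98
tool_pos: [0.4788, -0.0227, 0.221]
tcp_rot: [-1.471, -2.774, 0.002]
wrist_force: [-0.6, 0.8, -1.5]
width: 0.277
grip_force: 50.2
```

jog_arm(motion=[[-1,0,0,15,0],[-1,0,0,15,0],[-1,0,0,8,0],[-1,0,0,0,0],[-1,0,0,0,0]])

```text
time: 14.4
tool_pos: [0.4784, -0.02, 0.1835]
tcp_rot: [-1.465, -2.777, 0.001]
wrist_force: [0.2, -0.6, -0.5]
width: 0.279
grip_force: 50.3
```

```bash
python3 - <<'E'
from h import *
go(.479,-.0212,.1585,34.3)
im,d=shot('side','side7'); P=cloud('side',d)
go(.479,-.0212,.1585,34.3)
print('proj spot',proj('side',[.479,-.0212,.072]))
# nose/plunger centre pixels: points between z .075 and .13 near the probe
for a,b in((.076,.088),(.10,.112),(.112,.124)):
    m=(P[...,2]>a)&(P[...,2]<b)&(abs(P[...,0]-.479)<.03)&(abs(P[...,1]+.0212)<.03); Q=P[m]; print(a,len(Q),Q.mean(0).round(4) if len(Q) else '')
cv2.imwrite('pics/c7.png',cv2.resize(im[150:250,210:310,::-1],None,fx=6,fy=6,interpolation=cv2.INTER_CUBIC))
E
```

```text
t 14.4 tcp [ 0.4784 -0.02    0.1835] yawy 34.36 tilt 0.13 F [ 0.15 -0.58 -0.47] w 0.279 g 50.3 q [-0.09 -0.07  2.06  0.    1.15 -0.69]
move tool mm [-1.4 -0.2 25. ] twist 0.06
t 14.45 tcp [ 0.4792 -0.0202  0.1844] yawy 34.36 tilt 0.02 F [-0.06  0.25 -0.56] w 0.276 g 50.3 q [-0.09 -0.07  2.06  0.    1.15 -0.69]
move tool mm [-0.8 -0.7 25.9] twist 0.06
proj spot [[258.06048921 224.04194708]]
0.076 0 
0.1 6 [ 0.4773 -0.0221  0.1065]
0.112 22 [ 0.4772 -0.0267  0.1191]
```

View pics/c7.png

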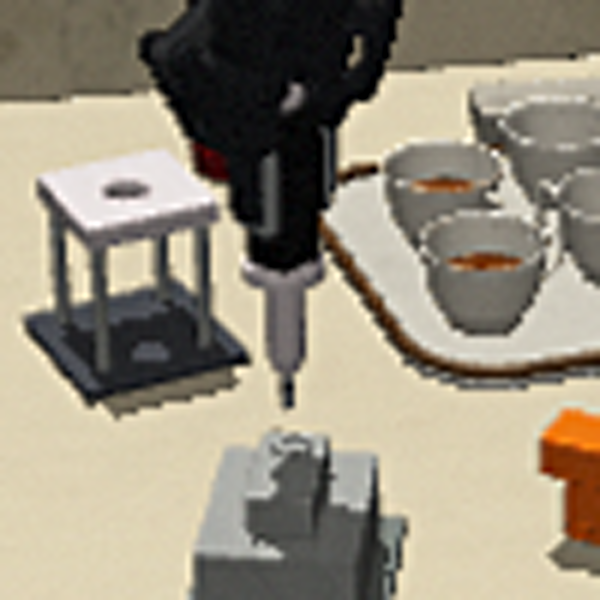

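The probe is upright. Its tip, at crop (289,405), is right above the ring at (290,443), and the projected spot lands at (288,444). I lower to near contact.

jog_arm(motion=[[-1,-0.8,-0.4,6,0],[-1,0,0,5,0],[-1,0,0,4,0],[-1,0,0,2,0],[-1,0,0,1,0],[-1,0,0,1,0],[-1,0,0,0,0],[-1,0,0,0,0]])

```text
time: 15.12
tool_pos: [0.4795, -0.0219, 0.1654]
tcp_rot: [1.467, 2.777, 0.0]
wrist_force: [-0.4, 0.1, -1.3]
width: 0.274
grip_force: 50.3
```

```bash
python3 -c "
from h import *
go(.479,-.0212,.1585,34.3)"
```

```text
t 15.12 tcp [ 0.4795 -0.0219  0.1654] yawy 34.3 tilt 0.02 F [-0.39  0.1  -1.3 ] w 0.274 g 50.3 q [-0.1  -0.06  2.08  0.    1.12 -0.7 ]
move tool mm [ 0.8 -0.   6.9] twist 0.0
```

jog_arm(motion=[[-1,0,0,1,0],[-1,0,0,1,0],[-1,0,0,1,0],[-1,0,0,1,0],[-1,0,0,0,0],[-1,0,0,0,0]])

```text
time: 15.62
tool_pos: [0.4796, -0.0219, 0.1615]
tcp_rot: [1.467, 2.777, 0.0]
wrist_force: [-0.2, -0.4, 1.7]
width: 0.272
grip_force: 50.4
```

jog_arm(motion=[[-1,0,0,1,0],[-1,0,0,1,0],[-1,0,0,0,0],[-1,0,0,0,0],[-1,0,0,0,0]])

```text
time: 16.03
tool_pos: [0.4795, -0.0219, 0.1594]
tcp_rot: [1.467, 2.777, 0.0]
wrist_force: [0.5, 0.3, 0.8]
width: 0.278
grip_force: 50.5
```

```bash
python3 - <<'E'
from h import *
f=[]
for k in range(6):
    im,d=bot.read_camera('side'); s=bot.read_state(); f.append(np.r_[s['wrist_force'],s['tool_pos']])
print(np.mean(f,0).round(4))
cv2.imwrite('pics/c8.png',cv2.resize(im[175:245,230:290,::-1],None,fx=8,fy=8,interpolation=cv2.INTER_CUBIC))
E
```

```text
[ 0.0356  0.103   1.8794  0.4795 -0.0218  0.1594]
```

View pics/c8.png

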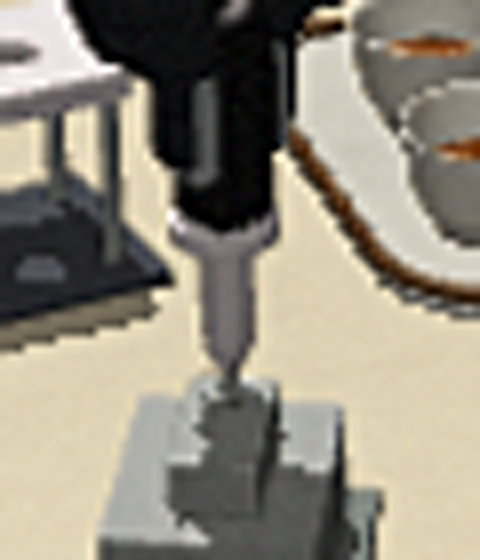

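The tip is on the ring. The spring force is about 3.1 N, so the plunger is about 6.3 mm in, and geometry gives 6.1 mm. I hand in.

```bash
python3 -c "
from workcell import bot
print(bot.finish_job())"
```

```text
the job is handed in; nothing more can be done
None
```

The job is handed in, verdict not shown: the flat stake is seated in the holder and released, and the probe is held upright on its ring, plunger about 6 mm in by force and geometry.

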